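# Lock the levelling foot of a marbling trough

### The arm

A 6-joint arm with a two-finger parallel gripper is mounted at the origin on the work surface. World frame = base frame: x ahead of the robot, y to its left, z up, the work surface at z = 0. Lengths are in m, angles in rad, forces in N, time in s.
With the tool pointing down it reaches from about 0.25 to 0.775 m from the base axis. Payload 4 kg.
Tool frame: the origin (TCP) lies on the centre line of the jaws, within the pads' length; the fingertips stand 8 mm ahead of it and the grasp point (between the pads) lies 11 mm behind it; z points along the fingers, y is the direction in which the jaws open and shut (so a half turn about z gives the same grasp; the last joint's range is limited). The gripper opens to 94 mm and grips with 3 to 60 N. Pads are 16 mm wide; open, the fingers measure 119 mm over their backs; the gripper's body (75 mm by 177 mm) begins 78 mm behind the grasp point.
Start: joints at [1.053, 0.087, 1.371, -0, 1.684, -0.103], TCP at [0.222, 0.503, 0.179] pointing down, gripper open.
Joint ranges: [-3.1, 3.1], [-0.76, 2.03], [0.27, 2.55], [-1.08, 4.22], [0.17, 2.65], [-2.57, 2.57]. Speed limits (rad/s): [2.79, 2.79, 3.14, 3.14, 3.14, 3.14].

### API

Orientations are given as [roll, pitch, yaw] about the fixed x, y, z axes, in that order (R = Rz(yaw) Ry(pitch) Rx(roll)).
In Python, from bench import robot gives the robot as it stands.
- The arm moves only by the shell command python3 -m crank 'ROWS' [OPENING]. ROWS is JSON, a list of rows, each a list of 4 numbers: the shift along the tool's x, y, z scaled (see below), then the turn about the tool's z scaled (see below). A call has exactly 10 rows; each row shifts and turns the commanded pose from where the row before left it, along the tool's axes as they then stand; what a row does not reach is not made up. The controller multiplies each number of a shift by 0.2 m and each number of a turn by pi/2 rad. A row lasts 1/8 s, in which the tool goes at most 62.5 mm and 10.7 degrees, less where a joint would pass 70% of its speed; a pose out of reach is approached as far as the arm can. A call with a number of a shift or a turn outside -1 to 1 is refused whole. A call with a gripper value outside its range is refused whole. OPENING is the gripper command: -1 is fully open, 1 is shut, values between are in proportion, set as the call begins (- or left out, the last holds). The fingers move at their own pace and stop on an object; the grip force is fixed at half the most. Time passes only in rows, so rows that do not move let the fingers close, or fill a call up. It gives the time, the measured TCP pose, the force and the opening at its end, in the units of the state.
- robot.get_obs(): the state, without advancing time (a new reading comes with each control period).
- robot.snapshot(name): name is "side" or "top"; returns (picture, depth): 400x640x3 uint8, red, green, blue; 400x640 float32, m along the optical axis (not along the pixel's ray), 0 where there is no reading.
- robot.camera_params(name): a dict with "fx", "fy", "cx", "cy" (pixels), "world_from_camera" (4x4, takes a point from camera to world coordinates). Camera axes: x right, y down, z forward; pixel columns grow to the right and rows downward; lengths in m; the calibration is good to about 2 mm. A picture is of the moment at which its call begins. camera_params takes no time and is no camera call.
- robot.close_job(): hands the job in, once; it reports no verdict.
The state is a dict: "time": time; "joint_positions": joint angles; "qvel": joint speeds; "joint_torque": joint torques, N m; "tool_pos": TCP position; "ee_rot": TCP orientation; "wrist_force": force on the tool from outside, world axes, zero at the start; "wrist_torque": the same for the moment, N m; "width": finger opening in m.
Only numpy, scipy, OpenCV 4.12 (cv2) and the standard library are available. Lean on these libraries where they do the work, as an engineer would, in place of code of your own. Each camera call takes 0.05 s, during which the arm holds its last target.

### The job

Swing the blue-handled arm of the trough's levelling foot until its pointer is on the red band. Then lock that setting: run the brass winged jam nut down its screw (clockwise seen from above) onto the boss and tighten it by feel to about 0.3 N m, without crushing the spring washer under it or shifting the pointer off the band. Let go of everything, and leave the two paint jars and the wooden rake where they are.

Things in the scene. Friction and masses are not known exactly. Their poses are not given: they have to be found in the camera images.
- trough: Empty steel marbling trough, fixed. Origin: on the table, on the upright axis of the levelling screw; x points to the tray, z up. Tray spans x 45 to 305 mm, y -180 to 180 mm, walls 4 mm, rim 52 mm high, inner floor 10 mm high. A lug 56 mm wide, top at z 38 mm, reaches to x -28 mm and carries the screw; a grey setting plate, radius 104 mm, 2 mm thick, lies under it.
- mark (a point): Middle of the red band painted on the grey setting plate, 87 mm from the screw axis in the trough's -x direction, 2.5 mm above the table. The band is 18 mm wide across the pointer's path; axes as the trough. With the pointer on the mark, their x axes are parallel.
- boss_top (a point): Centre of the top of the fixed threaded boss on the lug (radius 17 mm), on the screw axis, 46 mm above the table; axes as the trough. The jam nut is run down against it, with the 3 mm washer between. It starts 1.8 to 3.2 rad of turning (2.3 to 4.1 mm) above its seat, so it takes more than one grasp; running down takes about 0.05 N m.
- pointer (a point): Tip of the foot's yellow pointer, 94 mm from the screw axis, 12 mm above the table; its x runs from the tip to the axis. Foot, pointer, peg and screw turn together about the upright axis, stiffly (about 0.6 N m), and stay where left; the nut turns with them. It starts 0.45 to 0.95 rad anticlockwise (from above) of the mark; stops 1.1 rad before and 0.7 rad past the mark.
- peg (a point): Blue upright round peg on the foot's arm, the handle for setting it: diameter 16 mm, standing from 13 to 60 mm above the table, 68 mm from the screw axis. This point is on its centre line 45 mm above the table. It takes about 9 N to swing. Axes as the pointer.
- nut_grip (a point): Brass jam nut on the screw: hexagon hub 31 mm across, on it a flat wing bar 44 mm long (x of this frame) by 14 mm thick (y) by 28 mm tall. This point is on the screw axis, 11 mm below the bar's top. The screw's end stands up to 6 mm above the bar. Clockwise from above runs it down, 8 mm a turn. The bar's rubber bush gives 0.5 rad per N m. Grip with about 60 N; a light grip slips.
- washer_top (a point): Centre of the top of the round green spring washer (radius 16.5 mm, 3 mm thick when free) lying on the boss: here the nut's underside first bears. Then the torque jumps from 0.05 to 0.2 N m and rises by 0.045 for each 0.1 rad more, the washer being squeezed 0.13 mm per 0.1 rad. At 0.3 N m the nut is well tight and stays so; from 0.40 N m the washer is crushed; 0.6 N m drags the pointer along.
- jar_teal: Closed teal paint jar with white lid, loose, diameter 60 mm, height 73 mm, 0.2 kg; origin at the centre of its underside. Leave alone.
- jar_red: Closed red paint jar with white lid, loose, diameter 60 mm, height 73 mm, 0.2 kg; origin at the centre of its underside. Leave alone.
- rake: Loose wooden marbling rake lying in the tray: batten 30 x 150 x 12 mm with thin steel teeth along one edge; origin at the centre of its underside, y along the batten. Leave alone.

How it is judged:
On the way, in this order (a step that is already met when the one before it is completed fails the run):
1. the pointer has been brought onto the red band (within 0.1 rad of its middle), with the nut not yet tight (angle between the x axis of pointer and the x axis of mark, either way round below 0.1 rad and not (z of washer_top in the frame of boss_top below 0.002847 m)), for 0.3 s.
2. the jam nut is tight: turned more than 0.12 rad past first bearing on the washer (washer squeezed by 0.15 mm, 0.25 N m), with the pointer still on the red band (angle between the x axis of pointer and the x axis of mark, either way round below 0.1 rad and z of washer_top in the frame of boss_top below 0.002847 m), for 0.2 s.
At the end, for the whole second after the job is handed in: The pointer is within 0.1 rad of the middle of the red band, and the jam nut is tight on its seat: turned more than 0.12 rad past first bearing on the washer, so that the washer is squeezed by more than 0.15 mm (0.25 N m or more) and not by 0.58 mm (0.4 N m: crushed). Jars and rake are at rest (all of step 2 and linear speed of each of jar_teal, jar_red, rake below 0.02 m/s); the robot touches nothing.
It fails at once if the teal jar was pushed more than 25 mm or tipped (distance of jar_teal from where it was at the start of the episode above 0.025 m or angle between jar_teal's own z axis and vertical above 0.35 rad).
It fails at once if the red jar was pushed more than 25 mm or tipped (distance of jar_red from where it was at the start of the episode above 0.025 m or angle between jar_red's own z axis and vertical above 0.35 rad).
It fails at once if the rake was pushed more than 25 mm or tipped (distance of rake from where it was at the start of the episode above 0.025 m or angle between rake's own z axis and vertical above 0.35 rad).
It fails at once if the washer was crushed: the nut was turned more than 0.46 rad past first bearing (washer squeezed by over 0.58 mm, over 0.4 N m) (z of washer_top in the frame of boss_top below 0.002414 m).
It also fails if it takes over 72 s, if anything falls off the work surface, if the arm or the gripper's body presses on something with over 40 N, if the wrist force passes 120 N, or if a joint passes its speed limit or range.

## Working session

There is one attempt and no reset: what is moved stays moved. The work goes in short steps, Python scripts to look and compute and a shell command to move; the robot and the scene stay as the last step left them, time stands still between calls to the robot, and variables do not carry over. Pictures are saved under pics/ and viewed, and the job is handed in when it is done.

```bash
ls; mkdir -p pics
python3 - <<'E'
from bench import robot
import cv2,numpy as np
o=robot.get_obs();print(o)
for n in("side","top"):
    p,d=robot.snapshot(n);cv2.imwrite(f"pics/{n}0.png",p[:,:,::-1]);np.savez(f"pics/{n}0.npz",p=p,d=d)
    print(n,robot.camera_params(n))
E
```

```text
pics
{'time': 0.0, 'joint_positions': array([ 1.05287798e+00,  8.79379446e-02,  1.37220895e+00, -5.08536362e-06,
        1.68359122e+00, -1.03104547e-01]), 'qvel': array([-0.00051353, -0.00124412, -0.00136571,  0.00099474, -0.0014513 ,
       -0.00012995]), 'joint_torque': array([-9.74674276e-05, -3.40184712e+01, -3.02426684e+01,  7.18412362e-02,
        3.28742468e-02, -1.59885171e-04]), 'tool_pos': array([0.22137543, 0.50283639, 0.17773654]), 'ee_rot': array([-3.13945806e+00, -2.15787727e-04,  2.72677806e+00]), 'wrist_force': array([ 0.31421258, -0.34467737,  0.75426995]), 'wrist_torque': array([0.0265852 , 0.01331678, 0.00112617]), 'width': 0.09445253481202726}
side {'fx': 412.9423326237304, 'fy': 412.9423326237304, 'cx': 330.19113221586366, 'cy': 196.49050231412463, 'world_from_camera': array([[ 0.74217298, -0.50901792,  0.43598169,  0.23870234],
       [-0.67020546, -0.56559169,  0.48055247, -0.41826169],
       [ 0.00197781, -0.64885037, -0.76091346,  0.78013752],
       [ 0.        ,  0.        ,  0.        ,  1.        ]])}
top {'fx': 360.9910492602062, 'fy': 360.9910492602062, 'cx': 321.2613968101601, 'cy': 201.55510220511917, 'world_from_camera': array([[-0.02326701, -0.99476967,  0.09945825,  0.5473569 ],
       [-0.99972073,  0.02273969, -0.00643239,  0.05657645],
       [ 0.0041371 , -0.09958014, -0.99502094,  0.83420856],
       [ 0.        ,  0.        ,  0.        ,  1.        ]])}
```

View pics/side0.png

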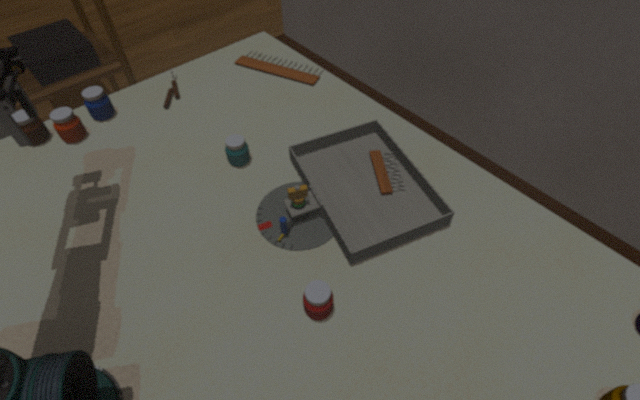

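View pics/top0.png

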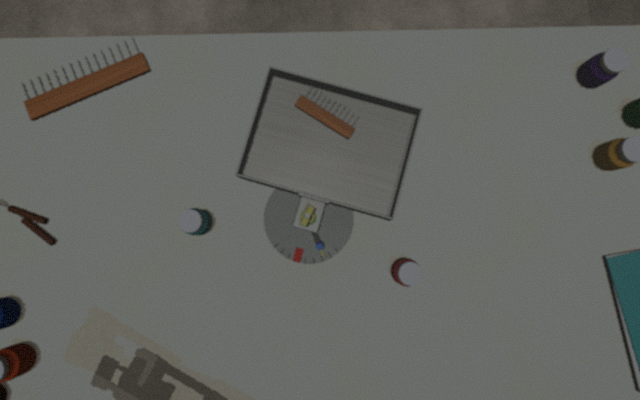

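The top view shows the plate around (309,217), the red band at (298,255), the blue peg at (320,243) and the jars at (197,222) and (405,271). I'll enlarge this area and measure it.

```bash
cat > h.py <<'E'
import cv2,numpy as np
from bench import robot
def ray(n,u,v,z):
    c=robot.camera_params(n);T=c["world_from_camera"]
    d=T[:3,:3]@np.array([(u-c["cx"])/c["fx"],(v-c["cy"])/c["fy"],1]);o=T[:3,3]
    return o+d*(z-o[2])/d[2]
def proj(n,P):
    c=robot.camera_params(n);T=np.linalg.inv(c["world_from_camera"])
    p=T[:3,:3]@np.asarray(P,float)+T[:3,3]
    return np.array([c["fx"]*p[0]/p[2]+c["cx"],c["fy"]*p[1]/p[2]+c["cy"]])
def tri(obs):
    A=np.zeros((3,3));b=np.zeros(3)
    for n,u,v in obs:
        c=robot.camera_params(n);T=c["world_from_camera"]
        d=T[:3,:3]@np.array([(u-c["cx"])/c["fx"],(v-c["cy"])/c["fy"],1]);d/=np.linalg.norm(d)
        M=np.eye(3)-np.outer(d,d);A+=M;b+=M@T[:3,3]
    return np.linalg.solve(A,b)
def snap(n,tag):
    p,d=robot.snapshot(n);np.savez(f"pics/{n}{tag}.npz",p=p,d=d);return p,d
def crop(p,u0,v0,w,h,s,name,g=1.6):
    c=cv2.resize(p[v0:v0+h,u0:u0+w],None,fx=s,fy=s,interpolation=cv2.INTER_CUBIC)
    c=np.clip(c.astype(float)*g,0,255).astype(np.uint8);cv2.imwrite(f"pics/{name}.png",c[:,:,::-1])
def blob(p,cond,u0,v0,u1,v1):
    hsv=cv2.cvtColor(p,cv2.COLOR_RGB2HSV).astype(int)
    m=cond(hsv[...,0],hsv[...,1],hsv[...,2]);k=np.zeros_like(m);k[v0:v1,u0:u1]=m[v0:v1,u0:u1]
    n,l,s,c=cv2.connectedComponentsWithStats(k.astype(np.uint8))
    return [(s[i][4],np.round(c[i],1),s[i][:4]) for i in np.argsort(-s[:,4]) if i and s[i][4]>4]
E
python3 - <<'E'
from h import *
t=np.load("pics/top0.npz")["p"];s=np.load("pics/side0.npz")["p"]
crop(t,255,180,110,90,7,"t0c");crop(s,245,170,110,85,7,"s0c")
for n,p,b in(("top",t,(255,180,365,270)),("side",s,(245,170,355,255))):
    print(n,"red",blob(p,lambda h,s,v:((h<8)|(h>172))&(s>130)&(v>60),*b))
    print("blue",blob(p,lambda h,s,v:(h>100)&(h<130)&(s>90),*b))
    print("yel",blob(p,lambda h,s,v:(h>15)&(h<35)&(s>90),*b))
E
```

```text
top red [(np.int32(80), array([297.9, 254.5]), array([294, 248,   9,  14], dtype=int32))]
blue [(np.int32(35), array([319.6, 245.5]), array([317, 242,   7,   8], dtype=int32))]
yel [(np.int32(118), array([307.6, 215.9]), array([301, 206,  13,  20], dtype=int32)), (np.int32(5), array([322.6, 253. ]), array([322, 251,   2,   5], dtype=int32))]
side red [(np.int32(71), array([264.4, 225.3]), array([258, 222,  14,   8], dtype=int32))]
blue [(np.int32(35), array([282.4, 219.8]), array([280, 217,   6,   8], dtype=int32)), (np.int32(16), array([283.4, 228. ]), array([282, 224,   4,   9], dtype=int32))]
yel [(np.int32(244), array([297.7, 193.5]), array([287, 184,  21,  21], dtype=int32)), (np.int32(26), array([280.4, 237.1]), array([278, 234,   6,   8], dtype=int32))]
```

```bash
ls -la pics
```

```text
total 5168
drwxr-xr-x 2 agent agent    4096 Dec  7 02:11 .
drwxr-xr-x 3 agent agent    4096 Dec  7 02:11 ..
-rw-r--r-- 1 agent agent  449127 Dec  7 02:11 s0c.png
-rw-r--r-- 1 agent agent 1792490 Dec  7 02:11 side0.npz
-rw-r--r-- 1 agent agent  428276 Dec  7 02:11 side0.png
-rw-r--r-- 1 agent agent  424993 Dec  7 02:11 t0c.png
-rw-r--r-- 1 agent agent 1792490 Dec  7 02:11 top0.npz
-rw-r--r-- 1 agent agent  388800 Dec  7 02:11 top0.png
```

View pics/t0c.png

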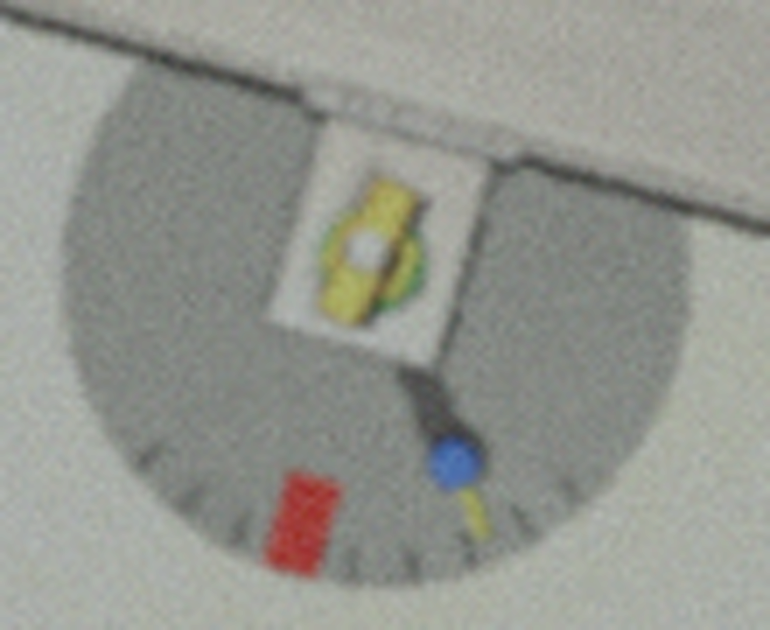

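View pics/s0c.png

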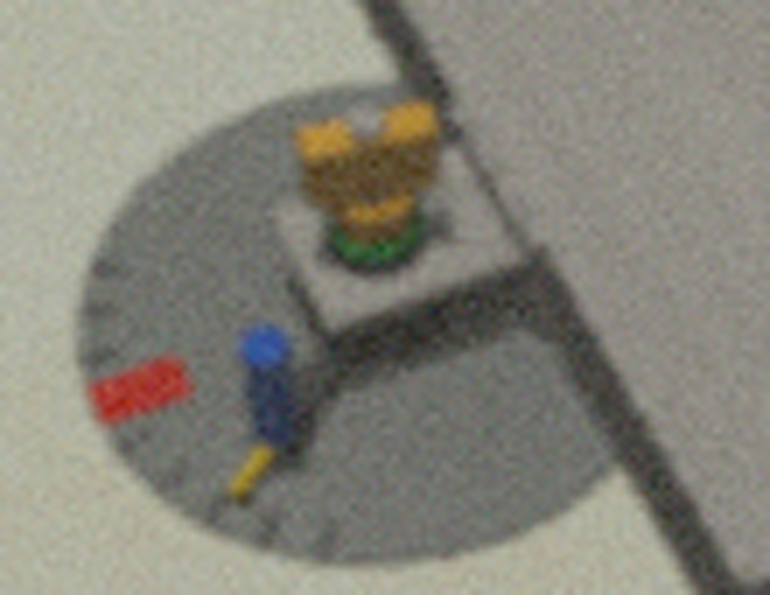

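Run:
```python
from h import *
t=np.load("pics/top0.npz")["p"];s=np.load("pics/side0.npz")["p"]
sc=tri([("top",307.6,215.4),("side",297.6,187.1)]);print("screw top",sc)
# pixel coords: crop resize -> u=u0+(x+.5)/7-.5
f=lambda n,x,y,z:ray(n,(255 if n=="top" else 245)+(x+.5)/7-.5,(180 if n=="top" else 170)+(y+.5)/7-.5,z)
pegT=f("top",455,462,.06);pegS=f("side",265,347,.06);print("peg",pegT,pegS,tri([("top",319.5,245.6),("side",282.4,219.2)]))
mT=f("top",304,525,.0025);mS=f("side",141,390,.0025);print("mark",mT,mS)
ptT=f("top",486,535,.012);ptS=f("side",236,494,.012);print("tip",ptT,ptS)
# plate circle
P=[f("top",x,y,.002)[:2] for x,y in[(64,270),(100,145),(80,350),(140,460),(230,545),(400,585),(520,550),(600,490),(670,380),(690,270)]]
Q=[f("side",x,y,.002)[:2] for x,y in[(385,86),(280,102),(190,150),(110,230),(80,330),(150,480),(265,550),(370,565),(480,548),(590,490)]]
for P in(P,Q):
    P=np.array(P);A=np.c_[2*P,np.ones(len(P))];r=np.linalg.lstsq(A,(P**2).sum(1),rcond=None)[0]
    print("plate c",r[:2],"R",np.sqrt(r[2]+r[:2]@r[:2]))
for nm,m,pg,pt in(("T",mT,pegT,ptT),("S",mS,pegS,ptS)):
    for c in(r[:2],):
        a=lambda p:(np.degrees(np.arctan2(*(p[:2]-c)[::-1])),np.hypot(*(p[:2]-c)))
        print(nm,a(m),a(pg),a(pt))
```

```text
screw top [0.59330343 0.08018193 0.09938734]
peg [0.53065564 0.05736086 0.06      ] [0.52994084 0.05811331 0.06      ] [0.53019815 0.05777251 0.05999105]
mark [0.51018403 0.10708188 0.0025    ] [0.51139745 0.10954861 0.0025    ]
tip [0.50604326 0.04795797 0.012     ] [0.50613523 0.04924409 0.012     ]
plate c [0.59303804 0.08061246] R 0.10213936371737001
plate c [0.59407529 0.08228227] R 0.1032188061405194
T (np.float64(163.53147174050812), np.float64(0.08748007438703773)) (np.float64(-158.54713901985315), np.float64(0.06814050964581551)) (np.float64(-158.6988455224225), np.float64(0.09448701702308382))
S (np.float64(161.74795644504363), np.float64(0.08705790138481645)) (np.float64(-159.3511670200998), np.float64(0.06853733513602052)) (np.float64(-159.409310341223), np.float64(0.09394134685901741))
```

Measured, with the two views agreeing within 2 mm:

| Item | Value | Check |
|---|---|---|
| Screw axis | ≈ (0.5935, 0.081) | |
| Mark direction | ≈ 162° | radius 87 mm, as given |
| Peg | (0.530, 0.0575) | radius 68 mm, triangulated z 0.060 |
| Pointer direction | 201° | |
| Swing needed | ≈ 0.68 rad clockwise | within the stated range |

I'll fly over the peg first.

```bash
python3 -m crank '[[-0.231,-0.1415,0,0],[-0.231,-0.1415,0,0],[-0.231,-0.1415,0,0],[-0.231,-0.1415,0,0],[-0.231,-0.1415,0,0],[-0.231,-0.1415,0,0],[-0.231,-0.1415,0,0],[-0.231,-0.1415,0,0],[-0.231,-0.1415,0,0],[-0.231,-0.1415,0,0]]' -1
cat >> h.py <<'E'
def to(tx,ty,tz,yaw):
    "tool-frame shift (scaled) to target with present yaw, turn scaled"
    o=robot.get_obs();p=o["tool_pos"];w=o["ee_rot"][2]
    d=np.array([tx,ty,tz])-p
    x=d[0]*np.cos(w)+d[1]*np.sin(w);y=d[0]*np.sin(w)-d[1]*np.cos(w)
    t=-((yaw-w+np.pi)%(2*np.pi)-np.pi)
    print("t",o["time"],"pos",p,"rot",o["ee_rot"],"total scaled",np.round(np.array([x,y,-d[2]])/.2,4),"turn",round(t/(np.pi/2),4),"q6",o["joint_positions"][5])
E
python3 -c "
from h import *
to(.5302,.0575,.034,3.51)"
```

```text
time: 1.35
tool_pos: [0.531, 0.0566, 0.1784]
ee_rot: [3.142, -0.001, 2.727]
wrist_force: [0.6, 0.6, 0.7]
width: 0.0941
t 1.35 pos [0.53095567 0.05658543 0.17837621] rot [ 3.14154354e+00 -7.35623072e-04  2.72661253e+00] total scaled [0.0053 0.0027 0.7219] turn -0.4987 q6 -1.1560484497915307
```

```bash
python3 -m crank '[[0.0053,0.0027,0,0],[0,0,0.08,-0.0998],[0,0,0.08,-0.0998],[0,0,0.08,-0.0998],[0,0,0.08,-0.0998],[0,0,0.08,-0.0998],[0,0,0.1,0],[0,0,0.1,0],[0,0,0.08,0],[0,0,0.042,0]]'
python3 -c "
from h import *
to(.5302,.0575,.034,3.51)
p,d=snap('side','1');crop(p,225,140,130,105,6,'s1')"
```

```text
time: 2.6
tool_pos: [0.5287, 0.0598, 0.0333]
ee_rot: [3.141, -0.001, -2.772]
wrist_force: [-0.4, 0.2, 0.6]
width: 0.0939
t 2.6 pos [0.52874722 0.05977233 0.03334656] rot [ 3.14071933e+00 -1.42803002e-03 -2.77176413e+00] total scaled [-0.0027 -0.0132 -0.0033] turn 0.0009 q6 -1.9349008902308853
```

View pics/s1.png

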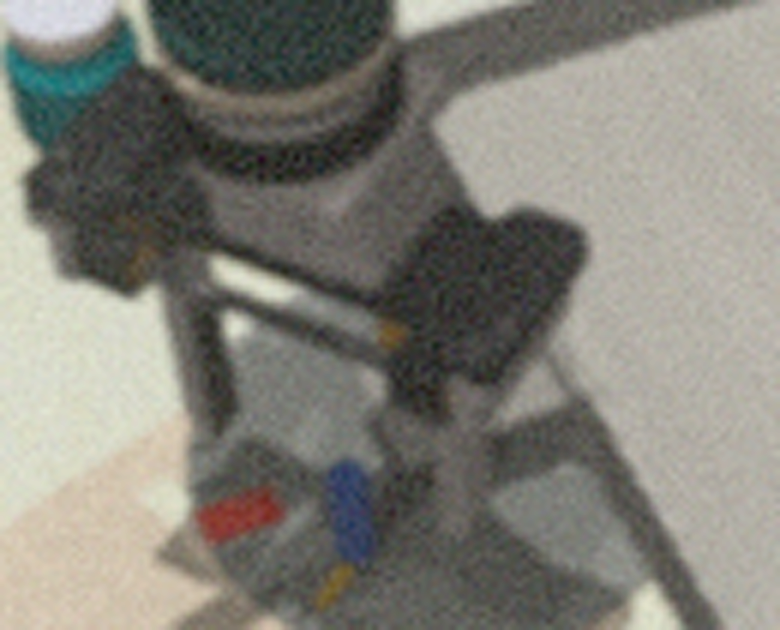

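The fingers straddle the blue peg, at about (350,510) in the crop, with the left finger at (205,400) and the right one at (450,470). I'll make a small correction and close.

```bash
python3 -m crank '[[-0.0027,-0.0132,0,0],[0,0,0,0],[0,0,0,0],[0,0,0,0],[0,0,0,0],[0,0,0,0],[0,0,0,0],[0,0,0,0],[0,0,0,0],[0,0,0,0]]' 1
python3 -c "
from h import *
to(.5302,.0575,.034,3.51);o=robot.get_obs();print(o['wrist_force'],o['wrist_torque'],o['width'])"
```

```text
time: 3.9
tool_pos: [0.5311, 0.0569, 0.0345]
ee_rot: [3.141, 0.0, -2.773]
wrist_force: [0.7, -0.3, 0.5]
width: 0.0004
t 3.9 pos [0.5311359  0.0568792  0.03448413] rot [ 3.14148577e+00  5.72486225e-05 -2.77254766e+00] total scaled [0.0032 0.0046 0.0024] turn 0.0004 q6 -1.9394224322360367
[ 0.65197185 -0.30427653  0.53335241] [ 0.06170971  0.00333033 -0.00558615] 0.00035738175869373396
```

The jaws shut completely, so the peg isn't between the pads. I'll look from both cameras.

```bash
python3 -c "
from h import *
p,d=snap('side','2');crop(p,225,140,130,105,6,'s2')
p,d=snap('top','2');crop(p,255,180,110,90,7,'t2')
print(proj('side',[.5302,.0575,.06]),proj('side',[.5311,.0569,.0265]),proj('top',[.5311,.0569,.0265]))"
```

```text
[282.69468839 219.24564426] [284.44893674 228.22520518] [319.78209579 245.03731774]
```

View pics/s2.png

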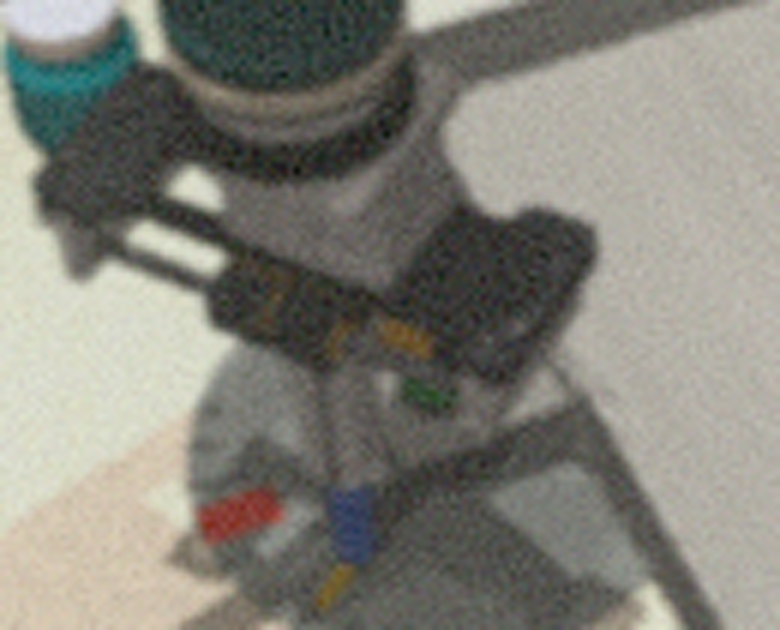

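View pics/t2.png

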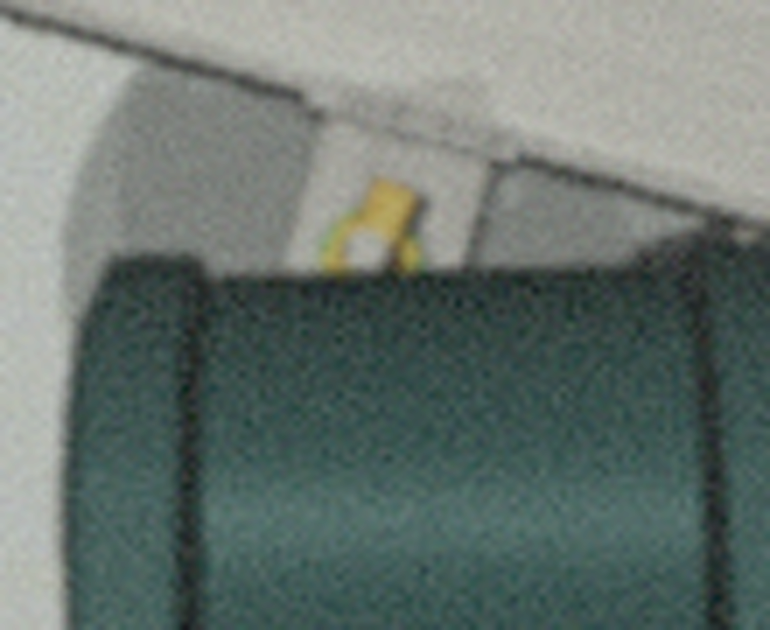

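```bash
python3 -c "
from h import *
z=np.load('pics/side2.npz');d=z['d'];p=z['p'];z0=np.load('pics/side0.npz')['d']
c=robot.camera_params('side');T=c['world_from_camera']
for u,v in [(283,214),(283,217),(283,219),(284,220),(284,222),(284,225),(284,228),(280,215),(287,215),(284,230),(266,225)]:
    D=d[v,u];q=T[:3,:3]@np.array([(u-c['cx'])/c['fx']*D,(v-c['cy'])/c['fy']*D,D])+T[:3,3]
    D=z0[v,u];q0=T[:3,:3]@np.array([(u-c['cx'])/c['fx']*D,(v-c['cy'])/c['fy']*D,D])+T[:3,3]
    print(u,v,p[v,u],q.round(4),q0.round(4))
"
```

```text
283 214 [71 66 61] [0.5266 0.0475 0.0912] [ 0.2387 -0.4183  0.7801]
283 217 [69 63 59] [0.5253 0.047  0.0825] [0.5335 0.0603 0.0625]
283 219 [63 63 60] [0.5239 0.0459 0.0777] [0.5306 0.0568 0.0612]
284 220 [70 65 63] [0.5267 0.0469 0.0707] [0.5302 0.0526 0.0621]
284 222 [34 45 60] [0.5279 0.05   0.0595] [0.5277 0.0496 0.06  ]
284 225 [33 37 56] [0.5283 0.0523 0.0459] [0.5277 0.0513 0.0474]
284 228 [22 36 55] [0.5262 0.0506 0.0383] [0.5262 0.0507 0.0382]
280 215 [54 55 56] [0.5235 0.055  0.0832] [0.5557 0.1085 0.0045]
287 215 [54 49 47] [0.5355 0.0464 0.0811] [0.5681 0.0975 0.0043]
284 230 [29 40 57] [0.5261 0.0517 0.0297] [0.5257 0.051  0.0308]
266 225 [83 42 38] [0.5136 0.1073 0.0039] [0.5137 0.1073 0.0038]
```

```bash
python3 -c "
from h import *
z=np.load('pics/side1.npz');d=z['d'];p=z['p']
c=robot.camera_params('side');T=c['world_from_camera']
def q(u,v):
    D=d[v,u];return T[:3,:3]@np.array([(u-c['cx'])/c['fx']*D,(v-c['cy'])/c['fy']*D,D])+T[:3,3]
for u in (300,302):
  for v in range(212,236,2): print(u,v,p[v,u],q(u,v).round(4))
for u in (258,260):
  for v in range(200,222,3): print(u,v,p[v,u],q(u,v).round(4))
for s in(-1,1): print(proj('side',np.array([.5287,.0598,.025])+s*.053*np.array([-.36,.93,0])),proj('side',np.array([.5287,.0598,.063])+s*.053*np.array([-.36,.93,0])))
"
```

```text
300 212 [63 62 56] [0.541  0.0055 0.1253]
300 214 [65 59 60] [0.5412 0.0064 0.1178]
300 216 [64 64 62] [0.5408 0.0064 0.1114]
300 218 [60 60 58] [0.5403 0.0064 0.1052]
300 220 [65 60 60] [0.5404 0.0071 0.0977]
300 222 [67 63 60] [0.5394 0.0063 0.0924]
300 224 [61 62 58] [0.5388 0.0061 0.0863]
300 226 [71 67 64] [0.5394 0.0076 0.0771]
300 228 [69 67 63] [0.5401 0.0094 0.0675]
300 230 [51 51 46] [0.5632 0.0428 0.0045]
300 232 [49 51 44] [0.5606 0.0398 0.0021]
300 234 [58 59 53] [0.5561 0.0342 0.0043]
302 212 [62 58 58] [ 0.5256 -0.0226  0.1649]
302 214 [58 57 53] [0.544  0.0034 0.1183]
302 216 [64 63 58] [0.5422 0.0014 0.1151]
302 218 [62 56 56] [0.5422 0.002  0.1078]
302 220 [60 57 55] [0.5421 0.0024 0.1007]
302 222 [66 62 57] [0.5427 0.0038 0.092 ]
302 224 [64 61 63] [0.5423 0.0039 0.0853]
302 226 [67 65 61] [0.5412 0.003  0.0801]
302 228 [66 63 56] [0.5408 0.003  0.0735]
302 230 [50 47 49] [0.5672 0.0405 0.0032]
302 232 [53 52 52] [0.5626 0.0347 0.0055]
302 234 [51 50 47] [0.5597 0.0314 0.0038]
258 200 [45 47 42] [0.504  0.1028 0.1063]
258 203 [51 51 47] [0.5022 0.1019 0.0985]
258 206 [64 66 59] [0.5023 0.105  0.0855]
258 209 [66 59 58] [0.5011 0.1057 0.0754]
258 212 [74 75 68] [0.5218 0.15   0.0056]
258 215 [69 72 70] [0.5179 0.1456 0.0016]
258 218 [75 75 71] [0.5114 0.1358 0.0049]
258 221 [54 55 54] [0.5066 0.1293 0.0039]
260 200 [41 36 32] [0.5089 0.1033 0.1019]
260 203 [30 26 28] [0.5069 0.1021 0.0945]
260 206 [40 38 35] [0.5049 0.1009 0.087 ]
260 209 [49 45 43] [0.5044 0.1027 0.0755]
260 212 [57 62 54] [0.5028 0.1026 0.0663]
260 215 [72 69 68] [0.5202 0.14   0.0049]
260 218 [68 64 63] [0.5149 0.1325 0.0051]
260 221 [51 48 46] [0.5098 0.1256 0.0047]
[303.36388175 237.15142472] [302.5238542 226.9922038]
[263.03838935 219.97330479] [260.95527137 209.61298749]
```

The depth image shows the fingertips at z ≈ 0.065, just above the peg's top. The reported TCP z of 0.0345 would put them at 0.0265, so the real tips sit about 38 mm higher than the state and description imply. In xy they agree. I'll open, go down a further 30 mm and check that offset again.

```bash
python3 -m crank '[[0,0,0,0],[0,0,0,0],[0,0,0,0],[0,0,0,0],[0.0032,0.0046,0,0],[0,0,0.03,0],[0,0,0.04,0],[0,0,0.04,0],[0,0,0.04,0],[0,0,0,0]]' -1
python3 -c "
from h import *
to(.5302,.0575,.004,3.51)
d=snap('side','3')[1]
p=np.load('pics/side3.npz')['p'];crop(p,225,140,130,105,6,'s3')
c=robot.camera_params('side');T=c['world_from_camera']
def q(u,v):
    D=d[v,u];return T[:3,:3]@np.array([(u-c['cx'])/c['fx']*D,(v-c['cy'])/c['fy']*D,D])+T[:3,3]
for v in range(222,244,2): print(v,q(302,v).round(4),p[v,302])
"
```

```text
time: 5.25
tool_pos: [0.5293, 0.0575, 0.0033]
ee_rot: [3.141, -0.002, -2.773]
wrist_force: [-0.5, 0.1, 0.4]
width: 0.0932
t 5.25 pos [0.52932395 0.05748395 0.00327056] rot [ 3.14069857e+00 -2.07511367e-03 -2.77258455e+00] total scaled [-0.0041 -0.0015 -0.0036] turn 0.0004 q6 -1.9382186868376359
222 [0.5411 0.0017 0.0955] [63 59 59]
224 [0.5414 0.0027 0.0872] [68 63 61]
226 [0.5404 0.0018 0.0821] [68 61 63]
228 [0.5406 0.0028 0.0738] [64 58 59]
230 [0.5412 0.0042 0.0645] [66 59 57]
232 [0.5404 0.0037 0.0585] [72 67 63]
234 [0.5414 0.0058 0.048 ] [66 65 58]
236 [0.54   0.0044 0.0433] [69 64 61]
238 [0.5529 0.0232 0.0031] [56 59 55]
240 [0.5486 0.0178 0.0052] [59 55 55]
242 [0.5462 0.0151 0.0025] [46 52 45]
```

View pics/s3.png

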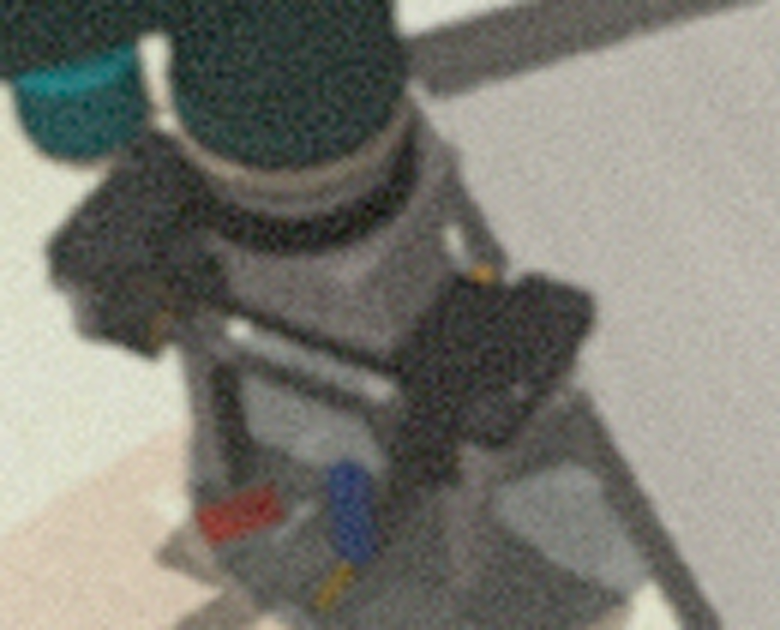

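The tips are now at z ≈ 0.039, beside the peg, so the offset is consistent. I'll go 6 mm lower and close.

```bash
python3 -m crank '[[-0.003,-0.001,0.015,0],[0,0,0.015,0],[0,0,0,0],[0,0,0,0],[0,0,0,0],[0,0,0,0],[0,0,0,0],[0,0,0,0],[0,0,0,0],[0,0,0,0]]' -1
python3 -m crank '[[0,0,0,0],[0,0,0,0],[0,0,0,0],[0,0,0,0],[0,0,0,0],[0,0,0,0],[0,0,0,0],[0,0,0,0],[0,0,0,0],[0,0,0,0]]' 1
python3 -c "
from h import *
to(.5302,.0575,.034,3.51);o=robot.get_obs();print(o['wrist_force'],o['wrist_torque'],o['width'])"
```

```text
time: 6.55
tool_pos: [0.5308, 0.0575, -0.0015]
ee_rot: [3.142, 0.0, -2.773]
wrist_force: [0.4, -0.7, 0.1]
width: 0.0938
time: 7.8
tool_pos: [0.5309, 0.0574, -0.0015]
ee_rot: [-3.141, 0.0, -2.773]
wrist_force: [-0.9, 0.2, -0.5]
width: 0.0155
t 7.8 pos [ 0.53092125  0.05738877 -0.0015057 ] rot [-3.14140036e+00  9.18864174e-05 -2.77257805e+00] total scaled [ 0.0032  0.0018 -0.1775] turn 0.0004 q6 -1.9381842783169878
[-0.91523866  0.19918025 -0.54807423] [-0.02944314  0.00468949  0.05513168] 0.015461196306449099
```

The peg is gripped at a width of 15.5 mm. Next is a clockwise swing of about 0.67 rad along the 68 mm arc.

```bash
python3 -m crank '[[-0.0012,0.0285,0,0.0533],[-0.0012,0.0285,0,0.0533],[-0.0012,0.0285,0,0.0533],[-0.0012,0.0285,0,0.0533],[-0.0012,0.0285,0,0.0533],[-0.0012,0.0285,0,0.0533],[-0.0012,0.0285,0,0.0533],[-0.0012,0.0285,0,0.0533],[0,0,0,0],[0,0,0,0]]'
python3 -c "
from h import *
p,d=snap('side','4');crop(p,225,140,130,105,6,'s4')
o=robot.get_obs();print(o['tool_pos'],o['ee_rot'],o['wrist_force'],o['wrist_torque'],o['width'])
v=o['tool_pos'][:2]-np.array([.5935,.081]);print(np.degrees(np.arctan2(v[1],v[0])),np.hypot(*v))"
```

```text
time: 9.05
tool_pos: [0.5294, 0.1006, -0.0015]
ee_rot: [-3.139, 0.001, 2.841]
wrist_force: [-0.6, -4.6, 0.3]
width: 0.0155
[ 0.52935665  0.10064297 -0.0015082 ] [-3.13880836e+00  8.02710814e-04  2.84102385e+00] [ 0.03450711 -5.52222314  0.34532791] [-0.76857065 -0.03177804  0.1000471 ] 0.015233832724434375
162.9735527220144 0.06708365070198867
```

View pics/s4.png

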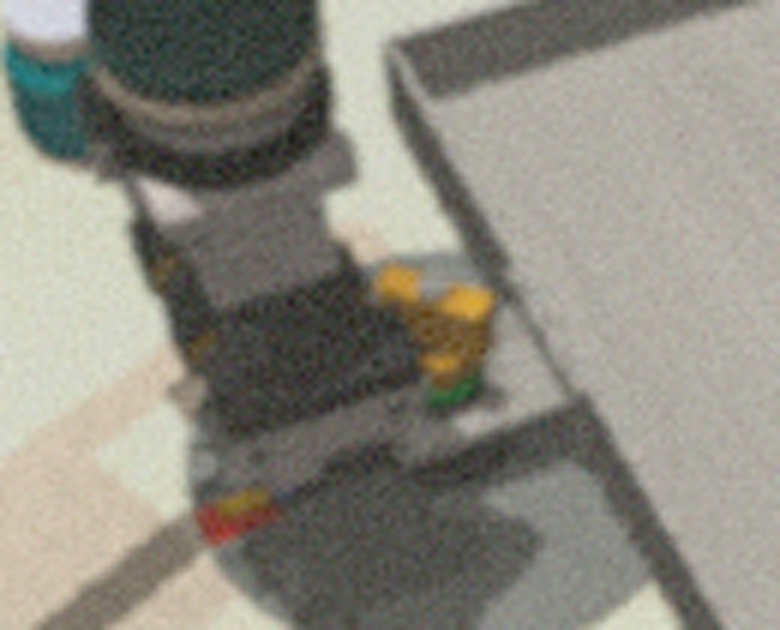

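The yellow pointer at (242,500) lies on the red band, which spans (200-280, 495-540) in the crop. I'll release, lift, back off and measure.

```bash
python3 -m crank '[[0,0,0,0],[0,0,0,0],[0,0,0,0],[0,0,0,0],[0,0,-0.12,0],[0,0,-0.2,0],[0.1,0,-0.2,0],[0.3,0,0,0],[0.2,0,0,0],[0,0,0,0]]' -1
python3 -c "
from h import *
p,d=snap('side','5');crop(p,245,170,110,85,7,'s5')
p,d=snap('top','5');crop(p,255,180,110,90,7,'t5')
o=robot.get_obs();print(o['tool_pos'],o['ee_rot'],o['wrist_force'],o['wrist_torque'],o['width'],o['joint_positions'])
"
```

```text
time: 10.35
tool_pos: [0.4129, 0.1386, 0.1028]
ee_rot: [3.141, 0.0, 2.843]
wrist_force: [-0.0, 0.2, -0.4]
width: 0.0938
[0.41513664 0.13795866 0.10283615] [3.14098578e+00 1.44391671e-03 2.84143838e+00] [ 0.23304039 -0.9737193  -0.17435325] [ 0.00139493  0.01192815 -0.04114494] 0.09387129985456756 [ 1.91219345e-01 -1.40811408e-01  1.74450643e+00 -1.46309565e-04
  1.53633821e+00 -1.07941822e+00]
```

View pics/s5.png

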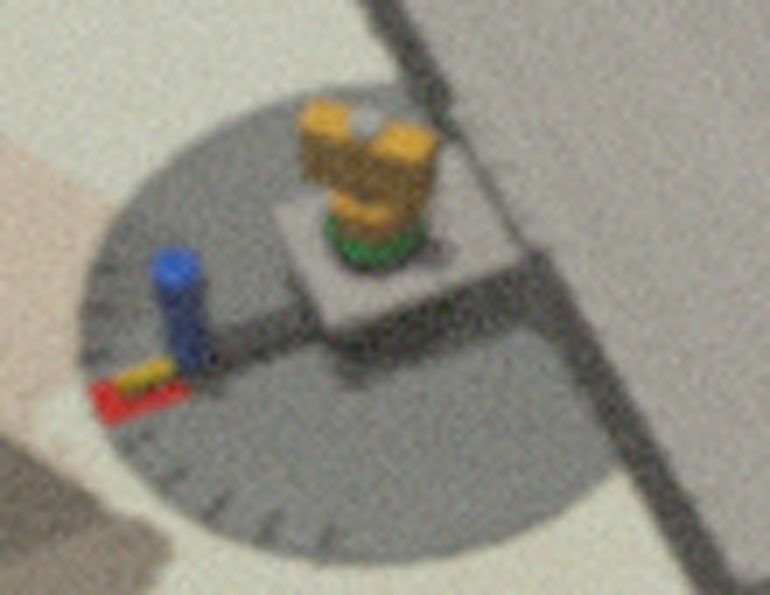

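View pics/t5.png

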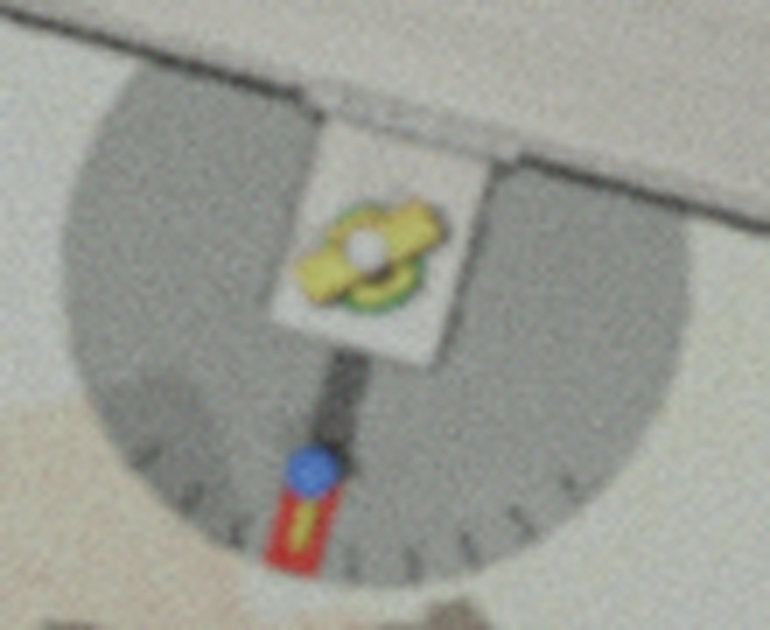

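The pointer sits in the middle of the band in both views (top crop, pointer at (303,525)). Now the nut's bar angle and height.

```bash
python3 -c "
from h import *
f=lambda n,x,y:(n,(255 if n=='top' else 245)+(x+.5)/7-.5,(180 if n=='top' else 170)+(y+.5)/7-.5)
# bar end face centres (top face): corners by eye
R=tri([f('top',428,222),f('side',410,140)]);L=tri([f('top',310,280),f('side',323,117)])
print('R',R,'L',L,'mid',(R+L)/2,'len',np.linalg.norm(R-L),np.arctan2(*(L-R)[1::-1]))
print('screw',tri([f('top',367,247),f('side',366,122)]))
for z in (.09,.094):
  a=ray(*f('top',428,222),z);b=ray(*f('top',310,280),z);print('T',z,(a+b)/2,np.arctan2(*(b-a)[1::-1]),np.linalg.norm(a-b))
  a=ray(*f('side',410,140),z);b=ray(*f('side',323,117),z);print('S',z,(a+b)/2,np.arctan2(*(b-a)[1::-1]),np.linalg.norm(a-b))
m=ray(*f('top',304,525),.0025);t=ray(*f('top',302,548),.012);pg=ray(*f('top',313,468),.06);C=np.array([.5933,.0808])
for q in(m,pg,t):print(np.degrees(np.arctan2(*(q[:2]-C)[::-1])))
"
```

```text
R [0.59934553 0.06470434 0.10012647] L [0.5863325  0.09803774 0.09231836] mid [0.59283901 0.08137104 0.09622242] len 0.03662541268779488 1.9429909737036901
screw [0.59372801 0.08193867 0.09813402]
T 0.09 [0.59364943 0.08124631 0.09      ] 2.005842376696031 0.03871043490038073
S 0.09 [0.595695   0.08604712 0.09      ] 2.074371086608204 0.029933188864148114
T 0.094 [0.59340062 0.08111371 0.094     ] 2.005842376696033 0.038502372606131645
S 0.094 [0.59362589 0.08312418 0.094     ] 2.0743710866082004 0.029759697710193534
162.45266185675752
162.696407924784
163.61102299380565
```

The pointer is within about 0.02 rad of the mark. The bar is at yaw ≈ 2.0, with its top at z ≈ 0.095. I'll move above the nut.

```bash
python3 -m crank '[[-0.156,-0.001,0,0],[-0.156,-0.001,0,0],[-0.156,-0.001,0,0],[-0.156,-0.001,0,0],[-0.156,-0.001,0,0],[-0.156,-0.001,0,0.107],[0,0,0,0.107],[0,0,0,0.107],[0,0,0,0.107],[0,0,0,0.107]]'
python3 -c "
from h import *
to(.5935,.0812,.036,2.0)"
```

```text
time: 11.7
tool_pos: [0.5944, 0.0804, 0.1016]
ee_rot: [-3.141, -0.0, 1.994]
wrist_force: [0.5, 0.7, 0.4]
width: 0.094
t 11.7 pos [0.594399   0.08036256 0.10160574] rot [-3.14109148e+00 -1.47141003e-04  1.99373142e+00] total scaled [ 0.0057 -0.0024  0.328 ] turn -0.004 q6 -0.3830214070717599
```

```bash
python3 -m crank '[[0.0057,-0.0024,0,-0.004],[0,0,0.06,0],[0,0,0.06,0],[0,0,0.06,0],[0,0,0.06,0],[0,0,0.05,0],[0,0,0.038,0],[0,0,0,0],[0,0,0,0],[0,0,0,0]]'
python3 -c "
from h import *
to(.5935,.0812,.036,2.0)
p,d=snap('side','6');crop(p,245,140,110,85,7,'s6')"
```

```text
time: 12.95
tool_pos: [0.5927, 0.0821, 0.0376]
ee_rot: [3.14, 0.0, 2.007]
wrist_force: [0.2, 0.3, 0.2]
width: 0.0937
t 12.95 pos [0.59273075 0.0820904  0.03757037] rot [3.14035029e+00 4.57637562e-04 2.00677553e+00] total scaled [-0.0057  0.0016  0.0079] turn 0.0043 q6 -0.39313016613871704
```

View pics/s6.png

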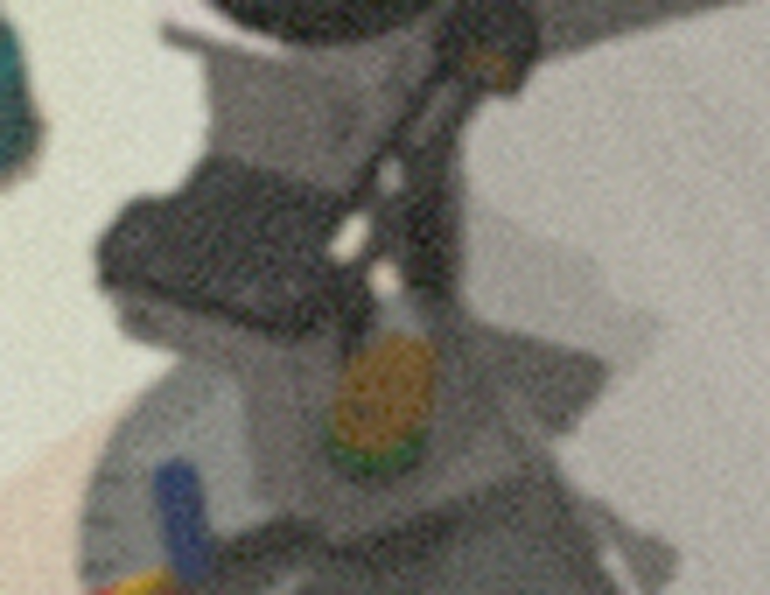

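The two fingers straddle the bar, the front one at about (290,400) in the crop and the rear one at (450,250). I'll check the tip height by depth before closing.

```bash
python3 -c "
from h import *
z=np.load('pics/side6.npz');d=z['d'];p=z['p']
c=robot.camera_params('side');T=c['world_from_camera']
def q(u,v):
    D=d[v,u];return T[:3,:3]@np.array([(u-c['cx'])/c['fx']*D,(v-c['cy'])/c['fy']*D,D])+T[:3,3]
for u in (285,288):
  for v in range(192,220,2): print(u,v,q(u,v).round(4),p[v,u])
"
```

```text
285 192 [0.5282 0.0317 0.1743] [59 56 56]
285 194 [0.5289 0.0337 0.166 ] [68 66 64]
285 196 [0.5404 0.0526 0.1346] [67 64 62]
285 198 [0.5407 0.0539 0.1269] [60 62 55]
285 200 [0.5407 0.0549 0.1195] [64 60 60]
285 202 [0.5407 0.0558 0.1121] [63 63 60]
285 204 [0.5395 0.0549 0.1073] [67 59 61]
285 206 [0.5392 0.0555 0.1004] [60 60 59]
285 208 [0.5398 0.0574 0.0913] [62 64 61]
285 210 [0.539  0.0572 0.0853] [67 68 59]
285 212 [0.5393 0.0589 0.0765] [61 59 55]
285 214 [0.5613 0.0948 0.0166] [45 46 41]
285 216 [0.5575 0.09   0.0168] [38 40 37]
285 218 [0.5562 0.089  0.0113] [34 32 28]
288 192 [0.5304 0.0246 0.1786] [57 53 47]
288 194 [0.5304 0.0253 0.1721] [64 64 57]
288 196 [0.5299 0.0254 0.1665] [56 55 49]
288 198 [0.5462 0.0511 0.1249] [53 51 47]
288 200 [0.5463 0.0523 0.1173] [62 60 56]
288 202 [0.5448 0.0508 0.1134] [59 55 50]
288 204 [0.5439 0.0504 0.1078] [60 59 52]
288 206 [0.543  0.0499 0.1023] [59 59 54]
288 208 [0.5431 0.051  0.0945] [59 59 54]
288 210 [0.5421 0.0503 0.0891] [62 60 59]
288 212 [0.5435 0.0535 0.078 ] [61 61 57]
288 214 [0.5667 0.0904 0.0162] [49 45 42]
288 216 [0.5623 0.0847 0.0177] [34 36 26]
288 218 [0.5609 0.0835 0.0125] [39 35 34]
```

The tips are at ≈ 0.074, which gives about 21 mm of overlap on the bar and keeps them above the hub. I'll close.

```bash
python3 -m crank '[[-0.002,0.001,0.009,0],[0,0,0,0],[0,0,0,0],[0,0,0,0],[0,0,0,0],[0,0,0,0],[0,0,0,0],[0,0,0,0],[0,0,0,0],[0,0,0,0]]' 1
python3 -c "
from h import *
o=robot.get_obs();print(o['tool_pos'],o['ee_rot'],o['wrist_force'],o['wrist_torque'],o['width'],o['joint_positions'][5])"
```

```text
time: 14.25
tool_pos: [0.5931, 0.082, 0.0352]
ee_rot: [3.14, 0.0, 2.007]
wrist_force: [2.0, 0.6, -0.8]
width: 0.0291
[0.59312635 0.08200051 0.03522456] [3.14026707e+00 8.25040520e-05 2.00675609e+00] [ 1.99645957  0.59414963 -0.79719473] [ 0.21758466 -0.50118077 -0.04790644] 0.029083180037243184 -0.3935867745885215
```

The width is 29 mm, not 14. Checking whether the fingers are still closing or are on the hub.

```bash
python3 -c "
from h import *
p,d=snap('side','7');crop(p,245,140,110,85,7,'s7')
p,d=snap('top','7');crop(p,255,180,110,90,7,'t7')
o=robot.get_obs();print(o['width'],o['wrist_force'],o['wrist_torque'])"
```

```text
0.029426947789182017 [ 2.64342367  1.5427904  -1.79722253] [ 0.24392834 -0.53192703  0.03429245]
```

View pics/s7.png

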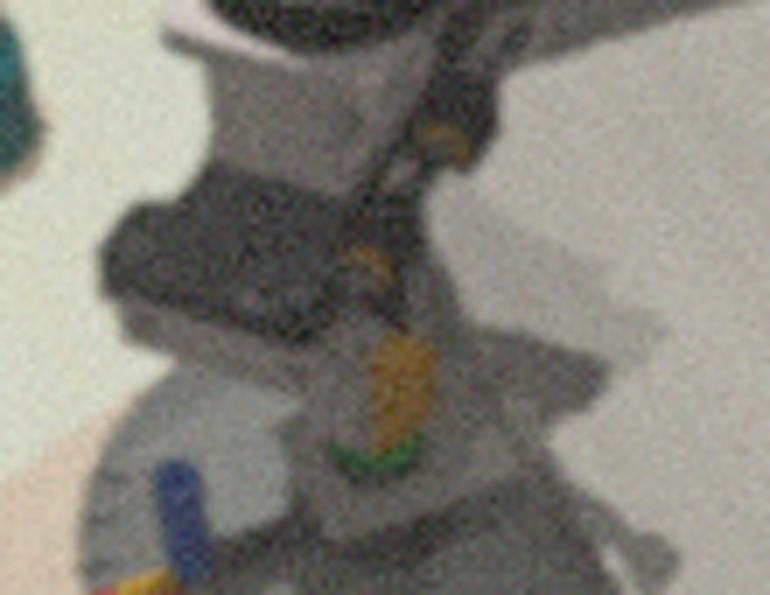

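View pics/t7.png

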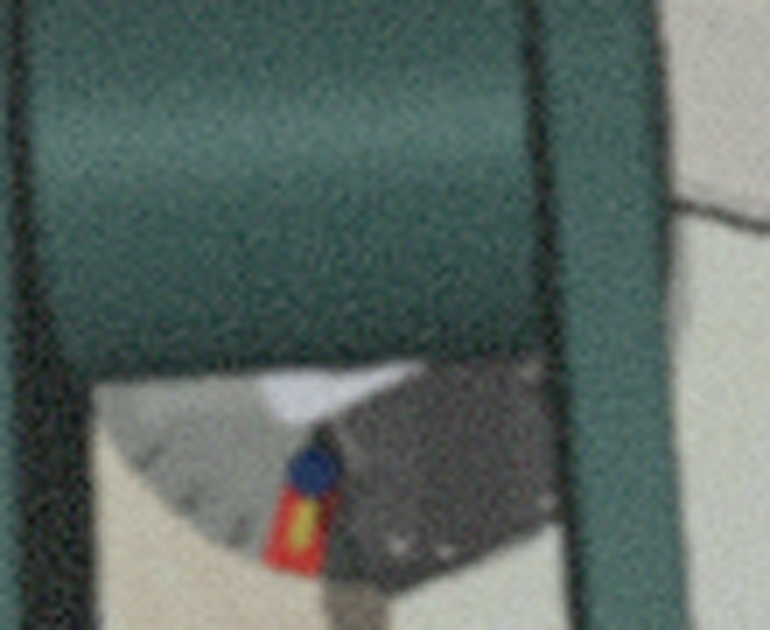

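The fingers are on the hexagon hub: 29 mm lies between its flats and corners. The bar's bottom must be a little higher than I estimated. I'll open partly, rise 8 mm and grip again.

```bash
python3 -m crank '[[0,0,0,0],[0,0,0,0],[0,0,-0.02,0],[0,0,-0.02,0],[0,0,0,0],[0,0,0,0],[0,0,0,0],[0,0,0,0],[0,0,0,0],[0,0,0,0]]' 0
python3 -m crank '[[0,0,0,0],[0,0,0,0],[0,0,0,0],[0,0,0,0],[0,0,0,0],[0,0,0,0],[0,0,0,0],[0,0,0,0],[0,0,0,0],[0,0,0,0]]' 1
python3 -c "
from h import *
p,d=snap('side','8');crop(p,245,140,110,85,7,'s8')
o=robot.get_obs();print(o['tool_pos'],o['ee_rot'],o['wrist_force'],o['wrist_torque'],o['width'],o['joint_positions'][5])"
```

```text
time: 15.6
tool_pos: [0.5926, 0.0818, 0.043]
ee_rot: [-3.142, -0.0, 2.007]
wrist_force: [-0.5, -0.6, 0.5]
width: 0.0472
time: 16.85
tool_pos: [0.593, 0.0819, 0.0432]
ee_rot: [3.141, 0.0, 2.007]
wrist_force: [4.1, 1.8, -1.3]
width: 0.0139
[0.59298145 0.0819364  0.04315743] [3.14059756e+00 5.05589779e-05 2.00674065e+00] [ 3.77713526  1.28724793 -0.30699159] [ 0.29156883 -0.70300965  0.08476694] 0.013713983513158366 -0.39358706997992127
```

View pics/s8.png

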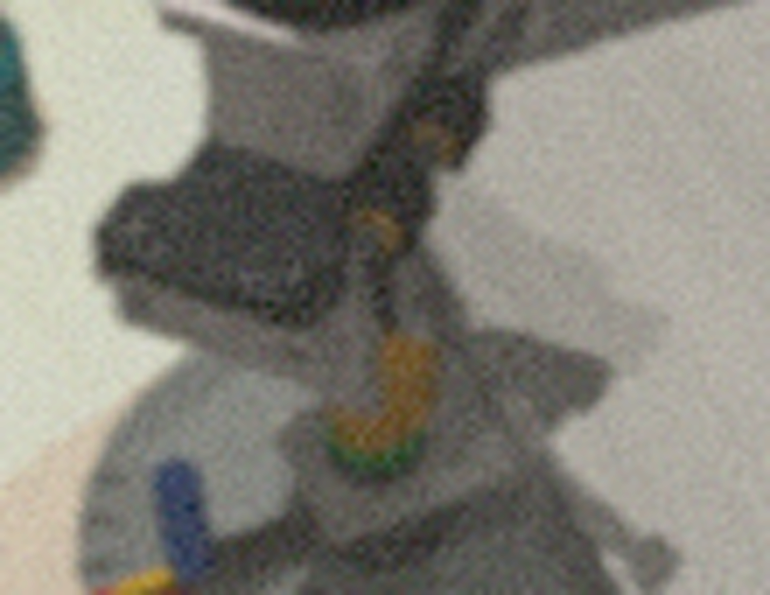

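The width is 13.9 mm, so the bar is gripped with the hub clear below at (370,430). I'll check sensor noise, then run down the first 1.4 rad, following the 8 mm/turn pitch.

```bash
cat >> h.py <<'E'
def feel(n=6):
    A=[]
    for i in range(n):
        robot.snapshot("side");o=robot.get_obs();A.append(np.r_[o["wrist_torque"],o["joint_torque"][5],o["wrist_force"]])
    A=np.array(A);print("t",o["time"],"mean wt,j6,wf",A.mean(0).round(3),"std",A.std(0).round(3));print(o["tool_pos"].round(4),"yaw",o["ee_rot"][2],"w",o["width"],"q6",o["joint_positions"][5])
E
python3 -c "
from h import *
feel()"
python3 -m crank '[[0,0.002,0,0.09],[0,0,0.001,0.09],[0,0,0.001,0.09],[0,0,0.001,0.09],[0,0,0.001,0.09],[0,0,0.001,0.09],[0,0,0.001,0.09],[0,0,0.001,0.09],[0,0,0.001,0.09],[0,0,0.001,0.09]]'
python3 -c "
from h import *
feel(4)"
```

```text
t 17.2 mean wt,j6,wf [ 0.283 -0.823  0.01   0.036  3.982  1.152 -1.77 ] std [0.045 0.06  0.029 0.    0.39  0.312 0.565]
[0.593  0.0819 0.0432] yaw 2.006742021343317 w 0.014103924263685457 q6 -0.39359661849563005
time: 18.45
tool_pos: [0.594, 0.0817, 0.0414]
ee_rot: [3.14, -0.002, 0.588]
wrist_force: [5.8, 1.0, -3.0]
width: 0.0138
t 18.65 mean wt,j6,wf [ 0.172 -1.052  0.041  0.256  5.572  1.048 -2.696] std [0.032 0.019 0.026 0.171 0.298 0.664 0.378]
[0.594  0.0817 0.0414] yaw 0.5928090131767694 w 0.013585456268825038 q6 1.0204480301936196
```

```bash
python3 -m crank '[[0.0025,0.0017,0.001,0.09],[0,0,0.001,0.09],[0,0,0,0],[0,0,0,0],[0,0,0,0],[0,0,0,0],[0,0,0,0],[0,0,0,0],[0,0,0,0],[0,0,0,0]]'
python3 -c "
from h import *
feel(5)"
```

```text
time: 19.9
tool_pos: [0.5941, 0.0815, 0.041]
ee_rot: [3.141, -0.001, 0.313]
wrist_force: [5.5, -0.0, -1.5]
width: 0.014
t 20.15 mean wt,j6,wf [ 0.062 -0.913  0.062  0.028  5.35   0.536 -2.311] std [0.018 0.012 0.021 0.    0.385 0.367 0.469]
[0.5941 0.0816 0.041 ] yaw 0.31269726959689903 w 0.013799390069218523 q6 1.3004815136218009
```

```bash
python3 -m crank '[[0,0,0.0006,0.06],[0,0,0.0006,0.06],[0,0,0,0],[0,0,0,0],[0,0,0,0],[0,0,0,0],[0,0,0,0],[0,0,0,0],[0,0,0,0],[0,0,0,0]]'
python3 -c "
from h import *
feel(3)"
python3 -m crank '[[0,0,0.0006,0.06],[0,0,0.0006,0.06],[0,0,0,0],[0,0,0,0],[0,0,0,0],[0,0,0,0],[0,0,0,0],[0,0,0,0],[0,0,0,0],[0,0,0,0]]'
python3 -c "
from h import *
feel(3)"
```

```text
time: 21.4
tool_pos: [0.5941, 0.0814, 0.0408]
ee_rot: [3.141, -0.001, 0.124]
wrist_force: [5.6, -0.1, -2.0]
width: 0.0136
t 21.55 mean wt,j6,wf [ 0.03  -0.943  0.037  0.039  4.951 -0.206 -2.425] std [0.032 0.006 0.009 0.    0.027 0.295 0.706]
[0.5941 0.0814 0.0408] yaw 0.12417393396345511 w 0.013897250814088147 q6 1.4889381658095318
time: 22.8
tool_pos: [0.5941, 0.0813, 0.0406]
ee_rot: [3.141, -0.001, -0.064]
wrist_force: [4.6, -0.3, -2.9]
width: 0.0133
t 22.95 mean wt,j6,wf [-0.009 -0.941  0.034  0.038  4.787 -0.092 -1.831] std [0.021 0.024 0.027 0.    0.303 0.49  0.351]
[0.5942 0.0813 0.0406] yaw -0.06440752119546711 w 0.014061717039767966 q6 1.677480579171711
```

```bash
python3 -m crank '[[0,0,0.0006,0.06],[0,0,0.0006,0.06],[0,0,0,0],[0,0,0,0],[0,0,0,0],[0,0,0,0],[0,0,0,0],[0,0,0,0],[0,0,0,0],[0,0,0,0]]'
python3 -c "
from h import *
feel(2)"
```

```text
time: 24.2
tool_pos: [0.5941, 0.0812, 0.0404]
ee_rot: [3.141, -0.002, -0.253]
wrist_force: [5.2, 0.4, -2.5]
width: 0.0136
t 24.3 mean wt,j6,wf [-0.036 -0.941  0.061  0.037  5.125 -0.394 -2.01 ] std [0.008 0.025 0.005 0.    0.033 0.192 0.283]
[0.5941 0.0812 0.0404] yaw -0.25289676770077496 w 0.013812779561498244 q6 1.8659575116098661
```

```bash
python3 -m crank '[[0,0,0.0006,0.06],[0,0,0.0006,0.06],[0,0,0,0],[0,0,0,0],[0,0,0,0],[0,0,0,0],[0,0,0,0],[0,0,0,0],[0,0,0,0],[0,0,0,0]]'
python3 -c "
from h import *
feel(2)
p,d=snap('side','9');crop(p,245,140,110,85,7,'s9')"
```

```text
time: 25.55
tool_pos: [0.5941, 0.081, 0.0402]
ee_rot: [3.141, -0.002, -0.441]
wrist_force: [4.4, -1.2, -2.4]
width: 0.0138
t 25.65 mean wt,j6,wf [-0.108 -0.891  0.168  0.148  5.052 -0.81  -1.604] std [0.022 0.002 0.008 0.    0.409 0.192 0.116]
[0.5941 0.081  0.0402] yaw -0.44110141698612915 w 0.013826817996951159 q6 2.054160111407544
```

View pics/s9.png

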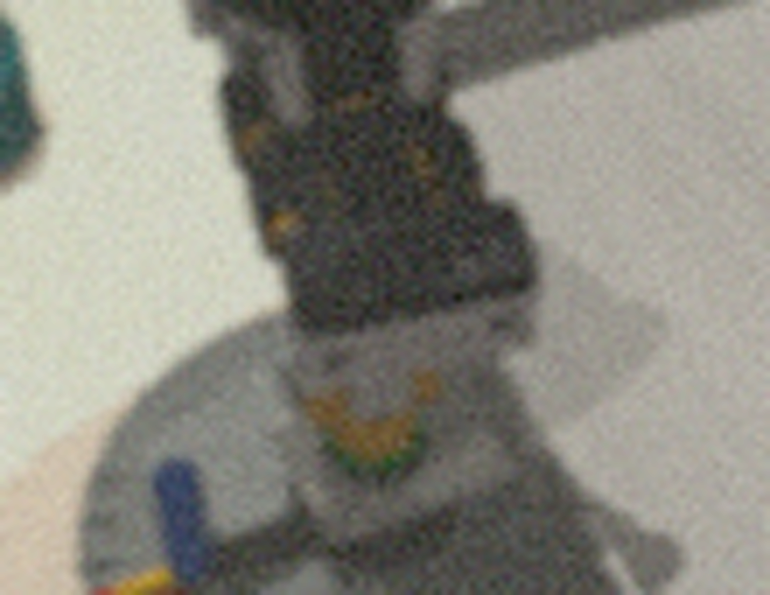

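The torque rose from 0.038 to 0.148 N m, so the nut is beginning to bear, at a total turn of ≈ 2.4 rad. The pointer is still on the band. I'll use smaller steps from here.

```bash
python3 -m crank '[[0,0,0.0004,0.04],[0,0,0.0004,0.04],[0,0,0,0],[0,0,0,0],[0,0,0,0],[0,0,0,0],[0,0,0,0],[0,0,0,0],[0,0,0,0],[0,0,0,0]]'
python3 -c "
from h import *
feel(4)"
```

```text
time: 26.95
tool_pos: [0.5941, 0.081, 0.0401]
ee_rot: [3.141, -0.002, -0.566]
wrist_force: [5.3, -2.0, -0.2]
width: 0.0139
t 27.15 mean wt,j6,wf [-0.287 -0.906  0.241  0.227  5.252 -1.805 -0.89 ] std [0.035 0.017 0.021 0.    0.418 0.249 0.398]
[0.5941 0.081  0.0402] yaw -0.5664891740184685 w 0.013320826772308256 q6 2.1795257449263215
```

```bash
python3 -m crank '[[0,0,0.0004,0.05],[0,0,0.0004,0.05],[0,0,0,0],[0,0,0,0],[0,0,0,0],[0,0,0,0],[0,0,0,0],[0,0,0,0],[0,0,0,0],[0,0,0,0]]'
python3 -c "
from h import *
feel(4)"
```

```text
time: 28.4
tool_pos: [0.594, 0.0809, 0.0401]
ee_rot: [3.141, -0.002, -0.723]
wrist_force: [5.6, -2.3, 0.1]
width: 0.0136
t 28.6 mean wt,j6,wf [-0.412 -0.849  0.286  0.28   4.646 -2.556 -0.015] std [0.03  0.037 0.033 0.    0.316 0.378 0.725]
[0.594  0.0809 0.0401] yaw -0.7228499185544803 w 0.013712091958895263 q6 2.335930377414901
```

Both sensors agree at about 0.285 N m, with the slope as expected. After one last small nudge I'll open, lift and back off.

```bash
python3 -m crank '[[0,0,0.0003,0.025],[0,0,0,0],[0,0,0,0],[0,0,0,0],[0,0,0,0],[0,0,0,0],[0,0,0,0],[0,0,0,0],[0,0,0,0],[0,0,0,0]]'
python3 -c "
from h import *
feel(3)"
python3 -m crank '[[0,0,0,0],[0,0,0,0],[0,0,0,0],[0,0,0,0],[0,0,0,0],[0,0,-0.1,0],[0,0,-0.2,0],[0,0,-0.2,0],[0,0,-0.1,0],[0,0,0,0]]' -1
```

```text
time: 29.85
tool_pos: [0.594, 0.0809, 0.0401]
ee_rot: [3.141, -0.002, -0.762]
wrist_force: [4.5, -3.5, -0.4]
width: 0.0144
t 30.0 mean wt,j6,wf [-0.414 -0.823  0.319  0.298  4.845 -2.318  0.353] std [0.02  0.013 0.008 0.    0.596 0.484 0.19 ]
[0.594  0.0809 0.0401] yaw -0.7620993002384315 w 0.013909875932945499 q6 2.3751496499153824
time: 31.25
tool_pos: [0.5948, 0.0821, 0.162]
ee_rot: [-3.138, -0.003, -0.766]
wrist_force: [-0.5, 1.0, -0.0]
width: 0.0939
```

```bash
python3 -m crank '[[-0.116,0.11,0,0],[-0.116,0.11,0,0],[-0.116,0.11,0,0],[-0.116,0.11,0,0],[-0.116,0.11,0,0],[0,0,0,0],[0,0,0,0],[0,0,0,0],[0,0,0,0],[0,0,0,0]]'
python3 -c "
from h import *
p,d=snap('side','A');crop(p,245,170,110,85,7,'sA');cv2.imwrite('pics/sideA.png',p[:,:,::-1])
p,d=snap('top','A');crop(p,255,180,110,90,7,'tA');cv2.imwrite('pics/topA.png',p[:,:,::-1])
o=robot.get_obs();print(o['time'],o['tool_pos'],o['wrist_force'],o['wrist_torque'])"
```

```text
time: 32.5
tool_pos: [0.434, 0.083, 0.1593]
ee_rot: [3.141, 0.0, -0.766]
wrist_force: [0.5, -0.1, -0.6]
width: 0.0941
32.6 [0.43389759 0.0830394  0.15946657] [-0.08504944 -0.48992961  0.3182295 ] [0.03169977 0.1180138  0.01704504]
```

View pics/sA.png

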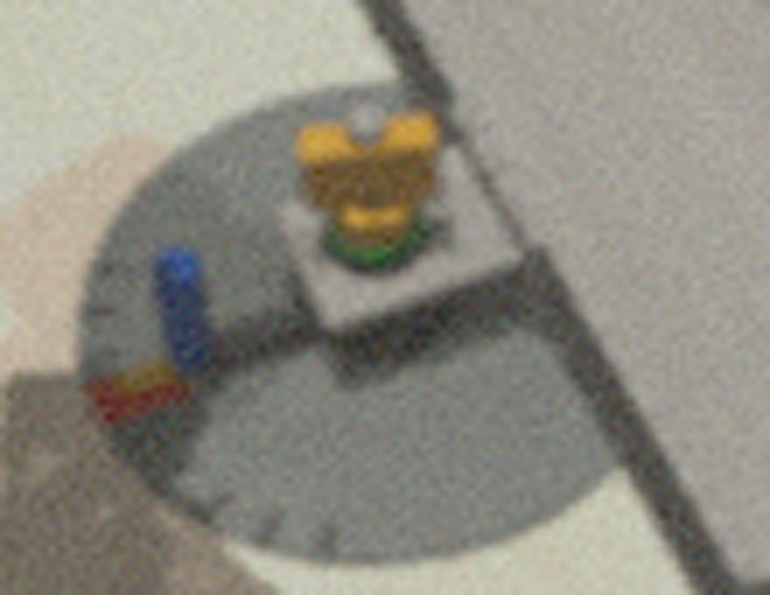

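View pics/tA.png

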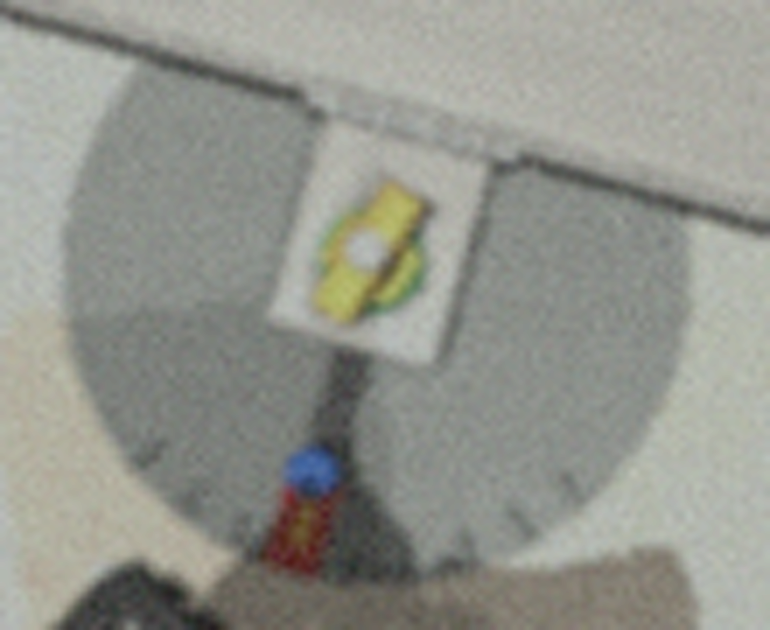

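View pics/topA.png

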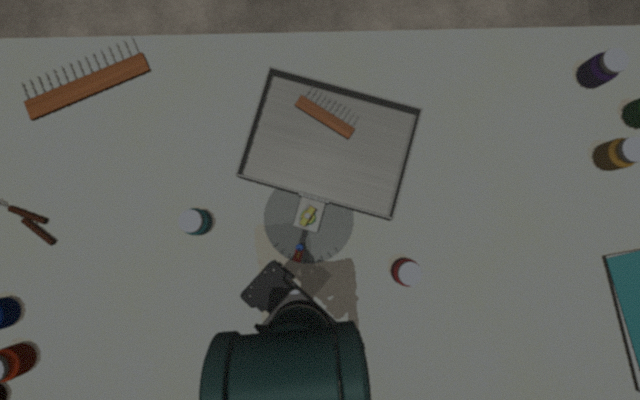

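The pointer is still mid-band, at about (303,530) in the top crop. The bar rests at ≈ -0.58 rad, which fits the final tool yaw of -0.76 with the bush unwound by about 0.15, so the nut did not slip or turn back. The jars at (197,222) and (405,271) and the rake at (325,117) haven't moved, and the gripper is clear. I'm handing in.

```bash
python3 -c "
from bench import robot
print(robot.close_job())"
```

```text
the job is handed in; nothing more can be done
None
```

I swung the blue peg about 0.67 rad clockwise, which put the pointer on the middle of the red band. I then ran the brass nut down about 2.4 rad in one grasp and tightened it. I let go and handed the job in at about 33 s; no verdict was reported.

**Last checks**
- **Pointer:** it measured within about 0.02 rad of the mark after the swing. After tightening it still looked centred on the band in both views.
- **Tightness:** the last torque was 0.30 N m at joint 6 and 0.32 N m at the wrist. That puts the nut roughly 0.2–0.25 rad past first bearing, short of the 0.46 rad that crushes the washer. I inferred this from torque and angle and did not measure the washer's squeeze directly.
- **Nut:** the bar's resting angle after release agrees with the final tool angle once the rubber bush unwinds, so the nut did not slip or back off.
- **Surroundings:** both jars and the rake sit at the same pixels as at the start. The gripper is open and clear, and the wrist force is about zero.

**What disagreed**
- **Fingertip height:** the fingertips were about 36 mm higher than the reported tool position implies. The first close, on the peg, therefore caught nothing; I corrected the height using the depth image.
- **First nut grip:** the first close on the nut landed on the hexagon hub (29 mm wide), so I reopened and gripped the bar 8 mm higher, at 13.9 mm.
- **Side force:** a side force of about 5 N stayed on the tool during tightening, probably from a tool centre about 1 mm off the axis.

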